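# Pack the reagent case and snap it shut

### The job

Get the reagent case ready to be carried to the next room: stand the white bottle with the blue cap in the empty round foam pocket and the clear staining jar with the grey lid in the rectangular one, both upright and fully down. Then swing the lid over, press its front lip down until the sprung catch snaps and the lid is fully shut, and slide the orange lock on the lid all the way to the right. Leave the other things on the bench, and what is already packed, as they are.

Things in the scene. Friction and masses are not known exactly. Their poses are not given: they have to be found in the camera images.
- case: slate-blue carrying case, fixed, 154 mm deep (its x), 234 mm wide (its y); origin at the centre of its underside, z up; front (catch) to its -x, toward the robot, up to 0.15 rad askew; hinge along the back. Base rim 60 mm high, black foam up to 56 mm; lid when shut 125 mm high. Pockets from left (+y): round, rectangular, and a round one already filled; a marker lies in a trough behind them
- bottle_pocket (a point): centre of the mouth of the empty round pocket, 62 mm across, 50 mm deep, at foam height (56 mm above the bench); axes as the case
- jar_pocket (a point): centre of the mouth of the empty rectangular pocket, 58 mm along the case's x and 66 mm along its y, 50 mm deep, at foam height (56 mm above the bench); axes as the case
- bottle_center (a point): centre of the white plastic bottle with the blue screw cap: 52 mm dia., 109 mm high (body straight to about 75 mm, cap above 95 mm), about 0.14 kg; this point is 54.5 mm above its underside, z along the bottle
- jar_center (a point): centre of the clear staining jar with the grey knobbed lid (fixed on): 55 mm along its own x, 48 mm along its own y, 105 mm high (straight to 88 mm, knob from 97 mm), about 0.14 kg; this point is 52.5 mm above its underside, z up the jar. It goes into its pocket with its own x along the case's y, either way round
- case_lid (a joint): opening angle of the lid (rad): 0 shut, 1.5 to 1.65 at the start (upright), stop at 1.72. A stiff hinge: the lid stays where it is let go, and takes 2 to 5 N at the lip to swing. At about 0.07 its clasp meets the sprung catch; 9 to 15 N down on the lip snaps it past, to 0, where it stays
- lid_hinge (a point): middle of the hinge line, at the back edge of the case, 60 mm above the bench; the line runs along the case's y
- lid_lip (a point): middle of the upper face of the black finger lip on the lid's front, 171 mm from the hinge line, 72 mm above the bench when shut; z is the lid's outward normal (up when shut), -x points away from the hinge. Lip 8 mm thick, 110 mm wide (y), 30 mm deep; the lid's front wall is 15 mm behind this point. Lid open: the lip stands up on the top edge, this face to the back; push here to swing it over
- lock_slide (a joint): travel of the orange lock slide on the lid's top (m): 0 to 0.004 at the start (left), 0.024 fully locked (right, the case's -y); friction 1.5 N
- lock_thumb (a point): centre of the top of the orange thumb piece on the lid (22 mm along x, 10 mm along y, 13 mm high above its black track; it moves along the case's y). With the lid shut this point is 141 mm above the bench and 49 mm behind the front face of the case's base; axes as the lid
- packed_bottle: white bottle with the orange cap, 48 mm dia., 96 mm high, already in the right-hand pocket, its top 102 mm above the bench; origin at the centre of its underside
- flask: glass conical flask, 64 mm dia., 105 mm high, a bystander; origin at the centre of its underside
- beaker: glass beaker, 71 mm dia., 92 mm high, a bystander; origin at the centre of its underside
- tally: white hand tally counter, 53x46x42 mm, a bystander; origin at the centre of its underside
- tissue: flat white and blue booklet, 105x75x8 mm, a bystander; origin at the centre of its underside
Mind the look-alikes: they are no part of the job. What is shaped like the part that bears bottle_center but green or pink is not meant.

How it is judged (in metres and radians):
On the way, in this order (a step that is already met when the one before it is completed fails the run):
1. bottle and jar stand fully down in their pockets, the lid still open (horizontal distance between bottle_center and bottle_pocket below 0.01 m and z of bottle_center in the frame of bottle_pocket below 0.009 m and angle between each of bottle_center, jar_center's own z axis and vertical below 0.12 rad and horizontal distance between jar_center and jar_pocket below 0.01 m and z of jar_center in the frame of jar_pocket below 0.007 m and value of joint case_lid above 0.3 rad), for 0.2 s.
2. lid pressed past the catch, fully shut (value of joint case_lid below 0.02 rad), for 0.2 s.
3. lock slid over (value of joint lock_slide above 0.019 m), for 0.1 s.
At the end, for the whole second after the job is handed in: The bottle and the jar stand upright (within 0.12 rad) in their pockets, within 10 mm of the pocket centres and within about 5 mm of fully down; the lid is latched (under 0.02 rad) and the lock slide is at least 19 of its 24 mm over (horizontal distance between bottle_center and bottle_pocket below 0.01 m and z of bottle_center in the frame of bottle_pocket below 0.009 m and angle between each of bottle_center, jar_center's own z axis and vertical below 0.12 rad and horizontal distance between jar_center and jar_pocket below 0.01 m and z of jar_center in the frame of jar_pocket below 0.007 m and value of joint case_lid below 0.02 rad and value of joint lock_slide above 0.019 m); the robot touches nothing.
It fails at once if the bottle, the jar or the packed bottle tipped over (angle between any of bottle_center, jar_center's own z axis and vertical above 0.7 rad or angle between packed_bottle's own z axis and vertical above 0.5 rad).
It fails at once if a bystander or the packed bottle moved by more than 3 cm (distance of any of flask, beaker, tally, tissue, packed_bottle from where it was at the start of the episode above 0.03 m).
It also fails if it takes over 69 s, if anything falls off the work surface, if the arm or the gripper's body presses on something with over 40 N, if the wrist force passes 120 N, or if a joint passes its speed limit or range.

### The arm

A 6-joint arm with a two-finger parallel gripper is mounted at the origin on a cart in front of the work surface, level with it; the furniture and walls round the work are solid. World frame = base frame: x ahead of the robot, y to its left, z up, the work surface at z = 0. Lengths are in m, angles in degrees, forces in N, time in s.
With the tool pointing down it reaches from about 0.375 to 0.75 m from the base axis. Payload 9 kg.
Tool frame: the origin (TCP) lies where the fingers leave the gripper's body, on its centre line; the fingertips stand 73 mm ahead of it and the grasp point (between the pads) lies 54 mm ahead of it (robot.tip_reach is the distance from the TCP to the fingertips, in m); z points along the fingers, y is the direction in which the jaws open and shut (so a half turn about z gives the same grasp; the last joint's range is limited). The gripper opens to 85 mm and grips with 20 to 120 N. Pads are 22 mm wide; open, the fingers measure 114 mm over their backs; the gripper's body (76 mm by 85 mm) begins 54 mm behind the grasp point. The pads swing forward as they close: fully open they stand 13 mm farther back than shut.
Start: joints at [-76.53, 5.964, 5.575, 89.605, 0, 77.527], TCP at [0.263, -0.54, 0.304] pointing down, gripper open.
Joint ranges: [-171.21, 171.21], [-48.23, 106.86], [-62.78, 66.21], [-105.2, 120.99], [-86.42, 89.51], [-180, 180]. Speed limits (degrees/s): [127.2, 127.2, 147.25, 180, 180, 180].

### API

Orientations are given as [roll, pitch, yaw] about the fixed x, y, z axes, in that order (R = Rz(yaw) Ry(pitch) Rx(roll)).
In Python, from plant import robot gives the robot as it stands. Calls block until the motion is done:
- robot.move_pose(position, orientation): joint-space move of the TCP to a pose.
- robot.line_to(position, vel=0.15, rotation=None, guard=None): straight line of the TCP; rotation=None keeps the orientation; vel is the mean speed in m/s. With guard (N) it stops when the force on the tool has changed by that much, and returns True; else False.
- robot.goto_joints(angles): joint-space move.
- robot.set_gripper(opening): finger opening in m; the grip force is fixed at half the most; returns when the fingers have stopped.
- robot.pause(seconds).
- robot.ik(position, orientation): joint angles nearest the present ones, or None.
- robot.observe(): the state.
- robot.grab_frame(name): name is "scene" or "top" or "wrist"; returns the picture (480x640x3 uint8, blue, green, red); there is no depth.
- robot.get_calibration(name): a dict with "vertical_fov" (degrees; the focal length in pixels is half the picture's height over the tangent of half this angle, whatever the lens; pixels are square), "cx", "cy" (the principal point, pixels), "k1" (the pictures are not rectified: a ray, as slopes to the right and down, at radius r is drawn at 1 + k1 r^2 times it, then the intrinsics apply), "rvec" (rotation vector, rad) and "tvec" (3), from world to camera coordinates, as OpenCV has them. Camera axes: x right, y down, z forward; pixel columns grow to the right and rows downward; lengths in m; the calibration is good to about 2 mm. A picture is of the moment at which its call begins: read the wrist's pose just before it. get_calibration takes no time and is no camera call; for the wrist camera it gives the pose at the moment of the call.
A pose or a line that the arm cannot do raises robot.IKError and nothing moves.
- robot.job_done(): hands the job in, once; it reports no verdict.
The state is a dict: "time": time; "q": joint angles; "qvel": joint speeds; "joint_torque": joint torques, N m; "tool_pos": TCP position; "tcp_rot": TCP orientation; "ft_force": force on the tool from outside, world axes, zero at the start; "torque": the same for the moment, N m; "gripper_width": finger opening in m.
Only numpy, scipy, OpenCV 4.12 (cv2) and the standard library are available. Lean on these libraries where they do the work, as an engineer would, in place of code of your own. Each camera call takes 0.05 s, during which the arm holds its last target. There are 200 camera calls.

## Working session

There is one attempt and no reset: what is moved stays moved. The work goes in short steps, each a Python script; the robot and the scene stay as the last script left them, time stands still between calls to the robot, and variables do not carry over. Pictures are saved under pics/ and viewed, about 8 in all and at most 12, crops included, and the job is handed in when it is done.

```bash
ls; mkdir -p pics
cat > h.py <<'E'
import numpy as np, cv2
from plant import robot
def cal(n):
    c=robot.get_calibration(n); f=240/np.tan(np.radians(c["vertical_fov"])/2)
    R=cv2.Rodrigues(np.array(c["rvec"],float))[0]; t=np.array(c["tvec"],float).ravel()
    return c,f,R,t
def ray(C,px):
    c,f,R,t=C; d=np.array([(px[0]-c["cx"])/f,(px[1]-c["cy"])/f]); u=d.copy()
    for _ in range(20): u=d/(1+c["k1"]*(u@u))
    v=R.T@np.array([u[0],u[1],1]); return -R.T@t, v/np.linalg.norm(v)
def onz(C,px,z):
    o,v=ray(C,px); return o+v*(z-o[2])/v[2]
def proj(C,P):
    c,f,R,t=C; p=R@np.array(P,float)+t; u=p[:2]/p[2]; u=u*(1+c["k1"]*(u@u))
    return np.array([f*u[0]+c["cx"],f*u[1]+c["cy"]])
def tri(*cr):
    A=np.zeros((3,3));b=np.zeros(3)
    for C,px in cr:
        o,v=ray(C,px);M=np.eye(3)-np.outer(v,v);A+=M;b+=M@o
    return np.linalg.solve(A,b)
E
python3 - <<'E'
from h import *
for n in("scene","top"):
    cv2.imwrite(f"pics/{n}0.png",robot.grab_frame(n)); C=cal(n); print(n,C[0],ray(C,(320,240)))
o=robot.observe();print(o["time"],o["tool_pos"],o["tcp_rot"],o["gripper_width"])
E
```

```text
pics
scene {'vertical_fov': 54.462342428606085, 'cx': 315.360199477802, 'cy': 240.7648757068958, 'k1': -0.09665643750736443, 'rvec': array([ 1.04285895, -2.05755466,  1.34143377]), 'tvec': array([0.26648424, 0.29461516, 0.84081283])} (array([-0.34708229,  0.61027798,  0.60981376]), array([ 0.71725989, -0.56286285, -0.41075986]))
top {'vertical_fov': 57.99957444765824, 'cx': 320.25765657941326, 'cy': 237.5782123949866, 'k1': -0.028645583927392422, 'rvec': array([ 2.20678545, -2.18115218,  0.04122404]), 'tvec': array([-0.03177928,  0.50180131,  1.04766539])} (array([ 0.45346074, -0.03515193,  1.06937129]), array([ 0.04036661,  0.00925263, -0.99914209]))
0.1 [ 0.26243278 -0.53935031  0.30322716] [-1.79937734e+02 -1.23646054e-02  2.59430624e+01] 0.0852960113909168
```

View pics/scene0.png

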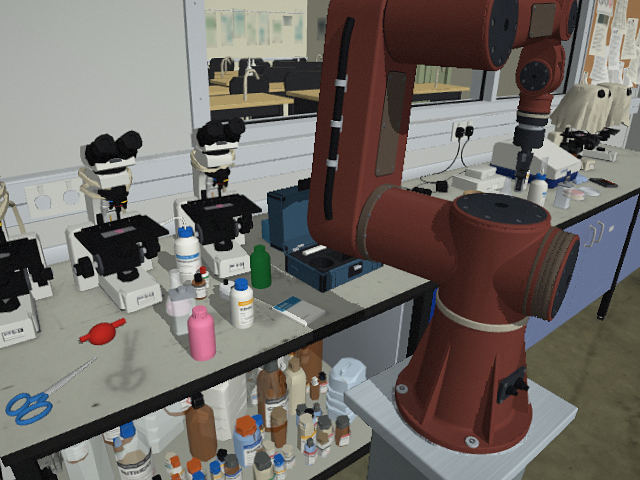

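View pics/top0.png

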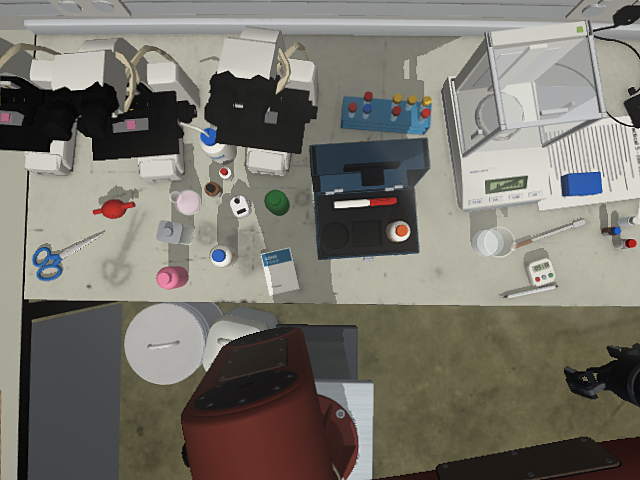

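Run:
```python
from h import *
a=cv2.imread("pics/top0.png");b=cv2.imread("pics/scene0.png")
A=cv2.resize(a[185:300,145:305],(800,575),interpolation=cv2.INTER_CUBIC)
cv2.imwrite("pics/c1.png",A)
B1=cv2.resize(a[135:265,300:435],(405,390),interpolation=cv2.INTER_CUBIC)
B2=cv2.resize(b[235:365,155:285],(390,390),interpolation=cv2.INTER_CUBIC)
cv2.imwrite("pics/c2.png",np.hstack([B1,B2]))
C=cal("top")
for n,p,z in [("cap",(221,256),.109),("jar",(171,232),.1),("caseFL",(317,259),.06),("caseFR",(418,253),.06)]: print(n,onz(C,p,z))
```

```text
cap [0.454105   0.19346809 0.109     ]
jar [0.50679258 0.31029187 0.1       ]
caseFL [ 0.44987998 -0.01934527  0.06      ]
caseFR [ 0.46656507 -0.25441579  0.06      ]
```

View pics/c1.png

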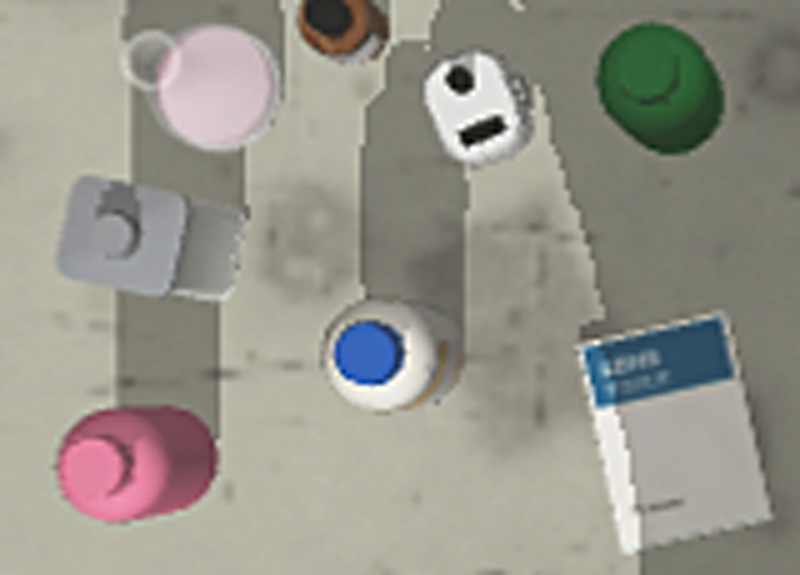

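View pics/c2.png

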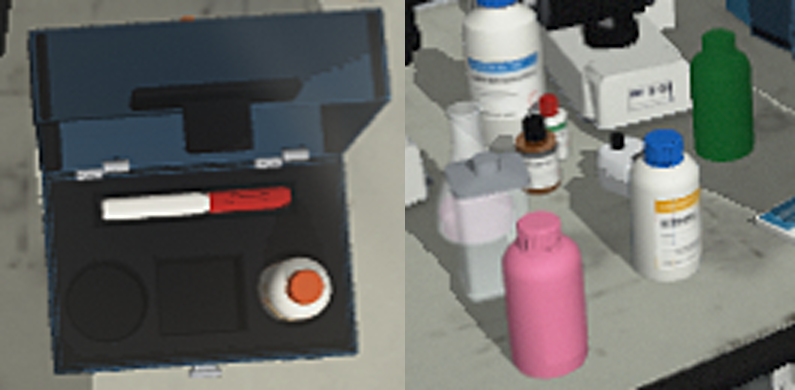

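Candidates for the bottle in the top view: white with a blue screw cap at (219,255), pink at (165,277), green at (277,202), and a wash bottle with a spout at (211,137). I choose (219,255). The jar is the grey-lidded one at (169,232), with the flask behind it and pink in front. The case's empty pockets are the round one at (335,234) and the rectangular one at (367,233). The marker and packed bottle are in place. Next I take closer looks with the wrist camera.

Run:
```python
from h import *
import pickle
for i,p in enumerate([(.47,-.13,.40),(.46,.24,.40)]):
    robot.move_pose(p,[180,0,90]); robot.pause(.2)
    C=cal("wrist"); cv2.imwrite(f"pics/w{i}.png",robot.grab_frame("wrist")); pickle.dump(C,open(f"w{i}.pkl","wb"))
    o=robot.observe();print(o["time"],o["q"],o["tool_pos"],-C[2].T@C[3],C[2][2])
```

```text
2.0667 [-3.09349428e+01 -1.08652180e+01 -7.12809327e-01  1.00175277e+02
 -4.54096094e-04  5.91286647e+01] [ 0.46992581 -0.13054361  0.39978117] [ 0.47033075 -0.05505686  0.46905599] [-0.00100104 -0.29229091 -0.95632893]
3.7 [ 1.29987460e+01 -5.55076518e+00  4.14445072e+00  9.96947944e+01
 -3.86116968e-03  1.03077231e+02] [0.46036656 0.23926577 0.39997897] [0.46082321 0.3147679  0.46929907] [-6.25194782e-04 -2.92590653e-01 -9.56237585e-01]
```

View pics/w0.png

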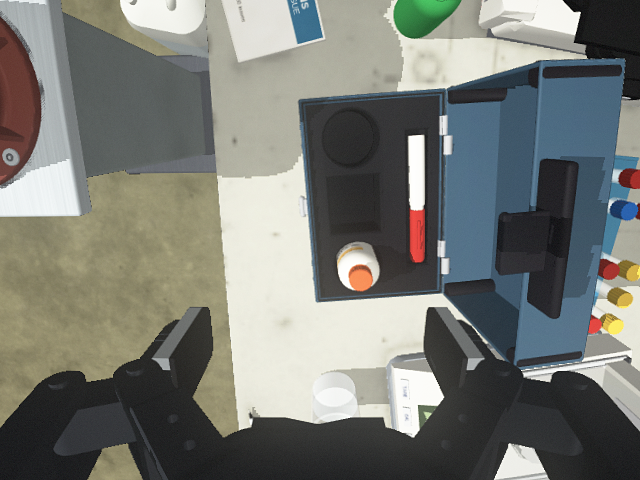

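View pics/w1.png

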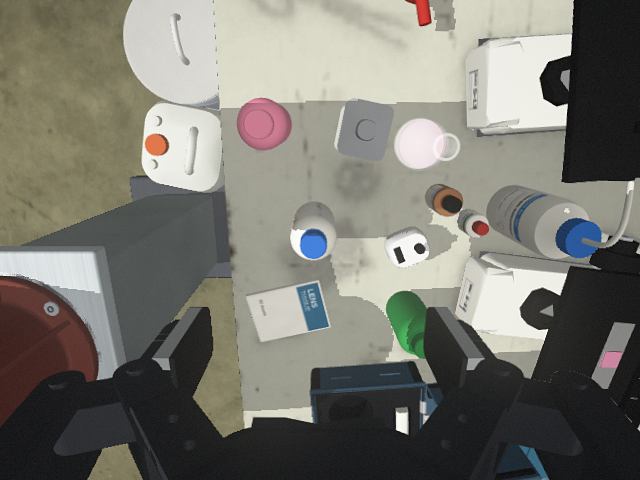

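Run:
```python
from h import *
import pickle
W0,W1=[pickle.load(open(f"w{i}.pkl","rb")) for i in(0,1)]
T=cal("top");S=cal("scene")
w0,w1,t,s=[cv2.imread(f"pics/{n}.png") for n in("w0","w1","top0","scene0")]
def cen(im,lo,hi,box):
    x0,y0,x1,y1=box; m=cv2.inRange(cv2.cvtColor(im[y0:y1,x0:x1],cv2.COLOR_BGR2HSV),lo,hi)
    n,_,st,c=cv2.connectedComponentsWithStats(m); k=1+np.argmax(st[1:,4]); return c[k]+[x0,y0],st[k,4]
b=((100,120,60),(125,255,255))
pw,n1=cen(w1,*b,(290,215,340,265)); pt,n2=cen(t,*b,(205,240,235,270)); ps,n3=cen(s,*b,(225,270,260,300))
print("cap",pw,pt,ps,n1,n2,n3,"top/wrist tri",tri((W1,pw),(T,pt)),"w z.109",onz(W1,pw,.109),"t",onz(T,pt,.109),"s(z.103)",onz(S,ps,.103))
# jar lid
g=w1[85:170,325:405]; hs=cv2.cvtColor(g,cv2.COLOR_BGR2HSV); print("lid px",g[20,40],g[60,30],"bg",g[80,75],g[10,5])
ref=g[15:25,35:45].reshape(-1,3).mean(0); m=(np.abs(g.astype(float)-ref).max(2)<14).astype(np.uint8)
m=cv2.morphologyEx(m,cv2.MORPH_OPEN,np.ones((3,3))); cs=max(cv2.findContours(m,0,2)[0],key=cv2.contourArea)
pts=np.array([onz(W1,p[0]+[325,85],.097)[:2] for p in cs],np.float32); print("lid rect",cv2.minAreaRect(pts*1000),len(cs))
cv2.imwrite("pics/m.png",cv2.resize(m*255,None,fx=4,fy=4))
# case
print("rim FL,FR,BL,BR");P=[onz(W0,p,.06) for p in((301,101),(317,299),(445,91))];print(np.round(P,4))
print("rim top view",onz(T,(317.5,259),.06),onz(T,(418.5,252.5),.06))
d=P[1]-P[0];print("yaw",np.degrees(np.arctan2(d[0],-d[1])))
print("round",onz(W0,(350,138),.056),"T",onz(T,(300+107/3,135+301/3),.056))
print("rect",[np.round(onz(W0,p,.056),4) for p in((328,178),(379,174),(382,228),(332,232))],"T",onz(T,(300+200/3,135+296/3),.056))
print("hinge",[np.round(onz(W0,p,.06),4) for p in((445,128),(443,262))])
```

```text
cap [313.         243.58090615] [218.10606061 255.34848485] [240.7739726  283.90410959] 618 132 146 top/wrist tri [0.45547821 0.2021035  0.10028035] w z.109 [0.45559232 0.20476603 0.109     ] t [0.45547242 0.19996834 0.109     ] s(z.103) [0.45095787 0.20020849 0.103     ]
lid px [139 139 138] [138 137 136] bg [144 156 159] [194 215 215]
lid rect ((504.53082275390625, 310.4353332519531), (69.43965148925781, 53.029232025146484), 82.6090316772461) 114
rim FL,FR,BL,BR
[[ 0.4524 -0.0227  0.06  ]
 [ 0.4688 -0.251   0.06  ]
 [ 0.6041 -0.0119  0.06  ]]
rim top view [ 0.44989386 -0.02050969  0.06      ] [ 0.46774238 -0.25557942  0.06      ]
yaw 4.114683855310526
round [ 0.50511164 -0.06070141  0.056     ] T [ 0.50576772 -0.06234346  0.056     ]
rect [array([ 0.4814, -0.1041,  0.056 ]), array([ 0.5385, -0.0996,  0.056 ]), array([ 0.5448, -0.1621,  0.056 ]), array([ 0.4865, -0.1669,  0.056 ])] T [ 0.51051033 -0.13491564  0.056     ]
hinge [array([ 0.6073, -0.0496,  0.06  ]), array([ 0.6195, -0.203 ,  0.06  ])]
```

Run:
```python
from h import *
import pickle
W1=pickle.load(open("w1.pkl","rb"));T=cal("top")
print("flask neck",onz(W1,(446,147),.105),onz(T,(145+152/5,185+60/5),.105),"base",onz(W1,(420,144),.02))
print("pink",onz(W1,(260,123),.109),onz(T,(145+94/5,185+465/5),.109))
print("jar", onz(T,(169.8,232),.095), [np.round(onz(W1,p,.095),4) for p in((345,98),(393,104),(384,160),(337,153))])
O=[180,0,90]
robot.move_pose([.4555,.2015,.26],O); robot.line_to([.4555,.2015,.125])
robot.set_gripper(0.03); o=robot.observe(); print(o["gripper_width"],o["ft_force"],o["time"])
robot.line_to([.4555,.2015,.23],vel=.2); o=robot.observe(); print(o["gripper_width"],o["ft_force"],o["time"])
robot.move_pose([.5053,-.0615,.23],[180,0,94.2]); robot.pause(.2)
cv2.imwrite("pics/w2.png",robot.grab_frame("wrist")); cv2.imwrite("pics/t2.png",robot.grab_frame("top")); cv2.imwrite("pics/s2.png",robot.grab_frame("scene"));pickle.dump(cal("wrist"),open("w2.pkl","wb"))
o=robot.observe(); print(o["tool_pos"],o["tcp_rot"],o["q"],o["time"])
```

```text
flask neck [0.58553649 0.30170871 0.105     ] [0.58561523 0.30078384 0.105     ] base [0.5828516  0.30190395 0.02      ]
pink [0.40623997 0.32366839 0.109     ] [0.40355782 0.32050077 0.109     ]
jar [0.50703706 0.31482264 0.095     ] [array([0.4869, 0.3469, 0.095 ]), array([0.5335, 0.3416, 0.095 ]), array([0.5272, 0.2882, 0.095 ]), array([0.4798, 0.295 , 0.095 ])]
0.04988949556789496 [-1.82305119  0.72706017  6.91054977] 5.8167
0.04961651478365352 [-0.50213008 -0.68345839 -1.55810788] 6.4917
[ 0.50537789 -0.06084297  0.23006928] [1.79990572e+02 6.13141147e-04 9.42622349e+01] [-2.16166093e+01 -1.01538166e+01 -1.78519796e+01  8.22930873e+01
  3.56316772e-03  6.41211560e+01] 7.8833
```

View pics/w2.png

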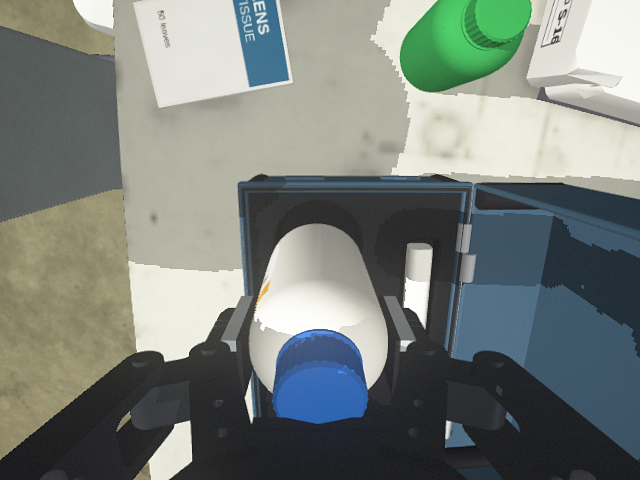

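Run:
```python
from h import *
import pickle
C=pickle.load(open("w2.pkl","rb")); P=robot.observe()["tool_pos"]
print("axis at cap top px",proj(C,[P[0],P[1],.214]),"cap px",onz(C,(320,393),.214))
x,y=.5053,-.0615
hit=robot.line_to([x,y,.132],vel=.1,guard=12); o=robot.observe(); print(hit,o["tool_pos"],o["ft_force"],o["time"])
```

```text
axis at cap top px [316.60490101 408.55541564] cap px [ 0.50593331 -0.0553284   0.214     ]
True [ 0.50438035 -0.06112966  0.13214069] [-2.34985104  0.67870913  6.75171962] 8.8333
```

Run:
```python
from h import *
import pickle
robot.set_gripper(.066); p=robot.observe()["tool_pos"]
robot.line_to([p[0],p[1],.26],vel=.2)
robot.move_pose([.46,-.05,.33],[180,0,90])
robot.pause(.1);C=cal("wrist");w=robot.grab_frame("wrist");pickle.dump(C,open("w3.pkl","wb"));cv2.imwrite("pics/w3.png",w)
t=robot.grab_frame("top");cv2.imwrite("pics/t3.png",t)
# to the jar
robot.move_pose([.45,.28,.30],[180,0,81]); robot.pause(.1)
C=cal("wrist");v=robot.grab_frame("wrist");pickle.dump(C,open("w4.pkl","wb"));cv2.imwrite("pics/w4.png",v)
cv2.imwrite("pics/c4.png",np.hstack([cv2.resize(w[:,100:580],(400,400)),cv2.resize(v[:,100:580],(400,400))]))
print(robot.observe()["time"])
```

```text
11.9667
```

View pics/c4.png

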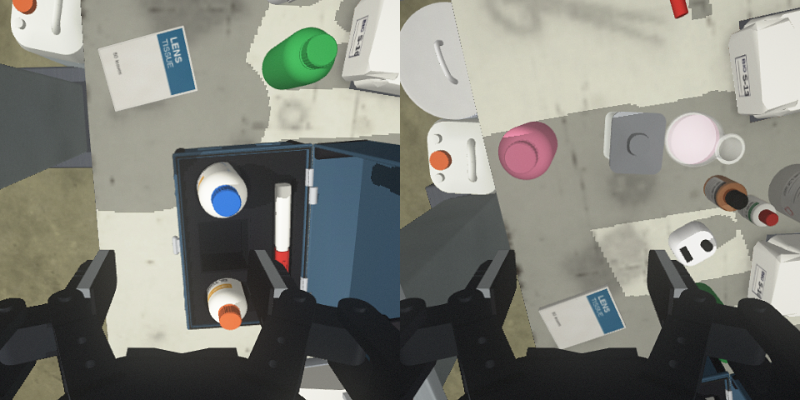

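Run:
```python
from h import *
import pickle
C=pickle.load(open("w4.pkl","rb"));W3=pickle.load(open("w3.pkl","rb"));T=cal("top")
print("lid",onz(C,(385,171.6),.097),[np.round(onz(C,(100+(X-400)*1.2,Y*1.2),.097),4) for X,Y in((613,112),(664,116),(663,171),(610,173))])
def cen(im,lo,hi,box):
    x0,y0,x1,y1=box; m=cv2.inRange(cv2.cvtColor(im[y0:y1,x0:x1],cv2.COLOR_BGR2HSV),lo,hi)
    n,_,st,c=cv2.connectedComponentsWithStats(m); k=1+np.argmax(st[1:,4]); return c[k]+[x0,y0],st[k]
b=((105,150,60),(125,255,255))
t=cv2.imread("pics/t3.png"); w=cv2.imread("pics/w3.png")
pt,_=cen(t,*b,(320,215,355,250)); pw,s=cen(w,*b,(345,215,400,270)); print(pt,pw,s,tri((T,pt),(W3,pw)),onz(T,pt,.115),onz(W3,pw,.112))
v=cv2.imread("pics/w4.png"); g=cv2.Canny(v,40,120); cv2.imwrite("pics/c5.png",cv2.resize(v[110:230,310:470],(800,600),interpolation=cv2.INTER_CUBIC))
```

```text
lid [0.50717547 0.31854259 0.097     ] [array([0.4892, 0.3482, 0.097 ]), array([0.5325, 0.3381, 0.097 ]), array([0.5275, 0.2899, 0.097 ]), array([0.4795, 0.2956, 0.097 ])]Traceback (most recent call last):
  File "<stdin>", line 10, in <module>
  File "<stdin>", line 7, in cen
    return _wrapfunc(a, 'argmax', axis=axis, out=out, **kwds)
    return bound(*args, **kwds)
ValueError: attempt to get argmax of an empty sequence
```

Run:
```python
from h import *
import pickle
x,y=.5055,.317
robot.move_pose([x,y,.24],[180,0,81]); hit=robot.line_to([x,y,.128],vel=.1,guard=8); print(hit)
if not hit:
    robot.set_gripper(.03); o=robot.observe(); print(o["gripper_width"],o["ft_force"],o["tool_pos"],o["time"])
    robot.line_to([x,y,.29],vel=.2); o=robot.observe(); print(o["gripper_width"],o["ft_force"],o["time"])
    robot.move_pose([.512,-.134,.29],[180,0,94.2]); robot.pause(.2)
    C=cal("wrist");v=robot.grab_frame("wrist");pickle.dump(C,open("w5.pkl","wb"));cv2.imwrite("pics/w5.png",v)
    o=robot.observe(); print(o["tool_pos"],o["gripper_width"],o["time"])
```

```text
False
0.047173995634565744 [ 1.97173794 -0.45101721  4.66469163] [0.50622655 0.31718397 0.1289926 ] 13.9833
0.04666584323540839 [-0.4981239   0.65416286 -1.78571578] 14.9417
[ 0.51219087 -0.13340928  0.28997609] 0.046780228647829256 16.8417
```

View pics/w5.png

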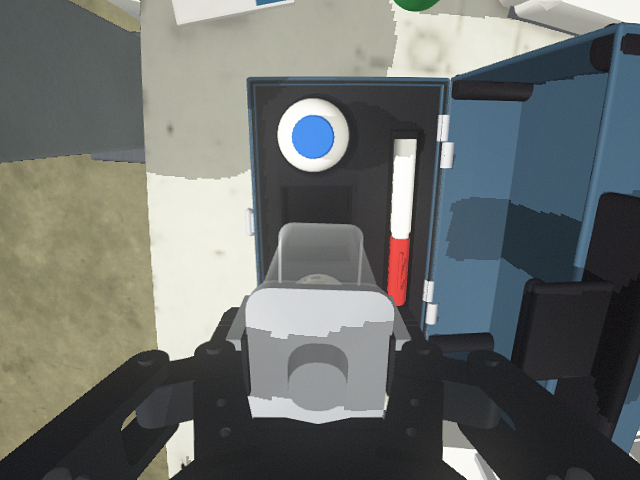

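Run:
```python
from h import *
import pickle
C=pickle.load(open("w5.pkl","rb"))
print("cap",onz(C,(313,136),.115)); print("lid +y edge",onz(C,(320,290),.257)," knob top",onz(C,(318,383),.266), "base +y edge",onz(C,(320,224),.162))
print("rim FL, BL", onz(C,(249,79),.06),onz(C,(450,79),.06),"pocket +y edge", onz(C,(316,186),.056),"x edges",onz(C,(282,200),.056),onz(C,(352,200),.056))
```

```text
cap [ 0.50397265 -0.06026225  0.115     ]
lid +y edge [ 0.51104242 -0.10374401  0.257     ]  knob top [ 0.51244102 -0.13063698  0.266     ] base +y edge [ 0.51176695 -0.10653089  0.162     ]
rim FL, BL [ 0.45165489 -0.02218533  0.06      ] [ 0.60480474 -0.01007303  0.06      ] pocket +y edge [ 0.50856213 -0.10058058  0.056     ] x edges [ 0.48100469 -0.11437533  0.056     ] [ 0.53949614 -0.11000851  0.056     ]
```

Run:
```python
from h import *
import pickle
x,y=.512,-.134
robot.line_to([x,y,.19],vel=.15)
hit=robot.line_to([x,y,.1355],vel=.08,guard=12); o=robot.observe(); print(hit,o["tool_pos"],o["ft_force"],o["time"])
if o["tool_pos"][2]<.139:
    robot.set_gripper(.066); robot.line_to([x,y,.24],vel=.2)
    robot.line_to([.48,-.134,.33],vel=.3); robot.move_pose([.46,-.19,.36],[180,0,94.2]); robot.pause(.15)
    C=cal("wrist");v=robot.grab_frame("wrist");pickle.dump(C,open("w6.pkl","wb"));cv2.imwrite("pics/w6.png",v)
    print(robot.observe()["time"])
```

```text
True [ 0.51137369 -0.13350152  0.13465546] [-0.05170771 -0.47280542  3.85037965] 18.3333
20.3833
```

View pics/w6.png

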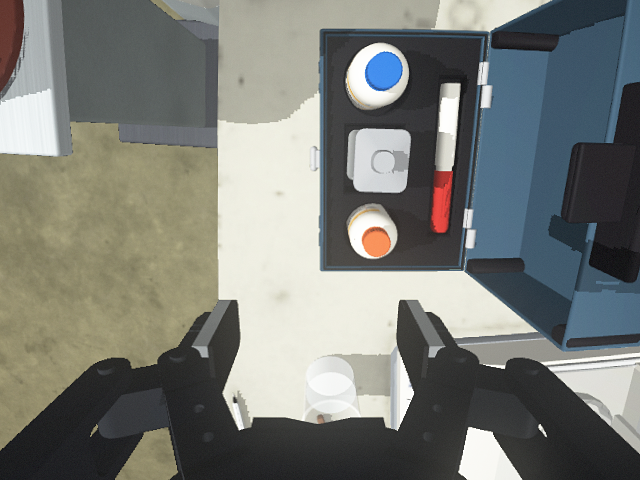

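Both items stand upright at the seated height: blue cap at (383,71), jar lid at (383,160). Next, the lid angle.

```bash
cat >> h.py <<'E'
ex=np.array([np.cos(np.radians(4.2)),np.sin(np.radians(4.2)),0]); ey=np.array([-ex[1],ex[0],0]); ez=np.array([0,0,1.])
H=np.array([.6131,-.1265,.06])   # lid hinge
def lidpt(th,d,n,y=0):  # d along lid from hinge, n along outward normal
    return H+d*(-np.cos(th)*ex+np.sin(th)*ez)+n*(np.sin(th)*ex+np.cos(th)*ez)+y*ey
E
python3 - <<'E'
from h import *
import pickle
W0=pickle.load(open("w0.pkl","rb"));W6=pickle.load(open("w6.pkl","rb"));T=cal("top")
for th in (1.5,1.55,1.6,1.65):
    print(th,[np.round(proj(C,lidpt(th,d,n,y))).astype(int).tolist() for C in(W0,T) for d,n,y in((186,4,55),(186,12,55),(186,4,-55),(186,12,-55)) for d,n,y in [(d/1000,n/1000,y/1000)]])
print("W0 lid corner FL (d154,n65,y117)",[(np.round(proj(W0,lidpt(th,.154,.065,.117))),np.round(proj(W0,lidpt(th,.154,.0,.117)))) for th in(1.5,1.6)])
P=lidpt(1.5,.172,.012); print(P, robot.ik([.66,-.12,.36],[180,0,184.2]),robot.ik([.66,-.12,.295],[180,0,184.2]),robot.observe()["q"])
a=cv2.imread("pics/w0.png")[140:340,480:640]; cv2.imwrite("pics/c7.png",cv2.resize(a,(480,600),interpolation=cv2.INTER_CUBIC))
E
```

```text
1.5 [[530, 164], [543, 163], [515, 324], [527, 323], [344, 181], [344, 177], [401, 178], [401, 174]]
1.55 [[545, 163], [558, 162], [528, 323], [539, 322], [344, 176], [344, 172], [401, 173], [401, 169]]
1.6 [[559, 162], [571, 161], [541, 322], [552, 321], [343, 172], [343, 168], [401, 168], [400, 164]]
1.65 [[573, 161], [584, 160], [553, 320], [563, 319], [343, 167], [343, 163], [400, 163], [400, 159]]
W0 lid corner FL (d154,n65,y117) [(array([606.,  59.]), array([507.,  64.])), (array([621.,  60.]), array([530.,  63.]))]
[ 0.61290367 -0.12651442  0.23241798] [-21.44422059  20.56827382  28.12372596  97.55545214   0.
 -25.64422059] [-21.44422059  18.6787838   19.01769065  90.33890685   0.
 -25.64422059] [-3.74509398e+01 -1.06247613e+01 -4.88325190e+00  9.58751215e+01
  9.63239734e-03  4.82858906e+01]
```

View pics/c7.png

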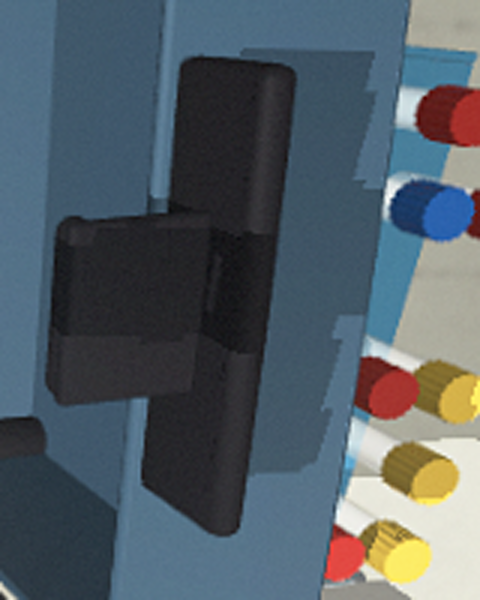

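```bash
cat >> h.py <<'E'
LO=[180,0,184.2]
def tcp(th,n=.010,y=0):
    d=max(.168,.156+.022*np.cos(th)+.005)
    return lidpt(th,d,n,y)+.011*ex+.073*ez
E
python3 - <<'E'
from h import *
import pickle
robot.set_gripper(0)
a=lidpt(1.635,.165,.022)+.011*ex+.073*ez; print(a,robot.tip_reach)
robot.line_to([a[0],a[1],.365],vel=.2,rotation=LO)
hit=robot.line_to(a,vel=.1,guard=6); o=robot.observe();f0=np.array(o["ft_force"]);print(hit,o["tool_pos"],f0,o["time"])
if not hit:
    for th in np.arange(1.62,.11,-.08):
        hit=robot.line_to(tcp(th),vel=.12,guard=18); o=robot.observe(); print(round(th,2),hit,np.round(tcp(th)-o["tool_pos"],4),np.round(o["ft_force"],1))
        if hit: break
robot.pause(.05); cv2.imwrite("pics/w8.png",robot.grab_frame("wrist")); cv2.imwrite("pics/s8.png",robot.grab_frame("scene")); cv2.imwrite("pics/t8.png",robot.grab_frame("top"));pickle.dump(cal("wrist"),open("w8.pkl","wb"))
print(robot.observe()["time"])
E
```

```text
[ 0.65652407 -0.12331114  0.29624853] 0.0726
False [ 0.65668102 -0.12339794  0.29716571] [-0.19112676 -0.06305431  0.56221116] 23.575
1.62 False [-0.0003  0.0002 -0.0013] [ 0.   1.2 -0.2]
1.54 False [-0.0002  0.0001 -0.0004] [ 0.4 -0.5  0.6]
1.46 False [-0.0002  0.     -0.0001] [ 0.2 -0.1 -0.4]
1.38 False [-0.0002  0.      0.    ] [ 1.4 -0.5 -0.5]
1.3 False [-0.0002  0.      0.    ] [ 0.5 -0.1  1.3]
1.22 False [-0.0002  0.     -0.    ] [0.  0.2 0.3]
1.14 False [-0.0002  0.     -0.0001] [ 0.2 -0.5  0.1]
1.06 False [-0.0002  0.     -0.0001] [-0.  -0.1 -0.5]
0.98 False [-0.0001 -0.     -0.0001] [-0.   0.1 -0.1]
0.9 False [-0.0001 -0.     -0.0001] [0.1 1.2 0.2]
0.82 False [-0.0001 -0.     -0.0001] [-0.3 -0.1 -0.2]
0.74 False [-0.0001 -0.     -0.0001] [-0.2  0.6  0.8]
0.66 False [-0.0001 -0.     -0.0001] [ 0.4 -0.  -0.4]
0.58 False [-0.0001 -0.0001 -0.0001] [0.4 0.1 0.4]
0.5 False [-0.     -0.0001 -0.    ] [1.5 0.6 1.4]
0.42 False [-0.0001 -0.     -0.0002] [ 1.2 -0.9  0.1]
0.34 False [ 0.     -0.0001 -0.    ] [0.6 0.5 0.9]
0.26 False [ 0.0001 -0.0001  0.    ] [-0.2  0.4 -0.1]
0.18 False [ 0.0001 -0.0001  0.    ] [-0.4 -0.   0.7]
28.85
```

Run:
```python
from h import *
w,t=cv2.imread("pics/w8.png"),cv2.imread("pics/t8.png")
cv2.imwrite("pics/c8.png",np.hstack([cv2.resize(w,(480,360)),cv2.resize(t[110:290,280:440],(320,360))]))
```

```text
(no output)
```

View pics/c8.png

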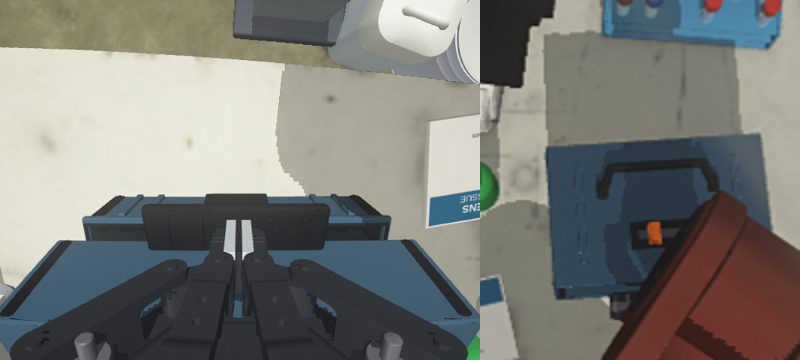

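Run:
```python
from h import *
for th in (.13,.09): robot.line_to(tcp(th),vel=.08)
b=tcp(0)
for z in np.arange(.084,.0629,-.002):
    hit=robot.line_to([b[0],b[1],z+.073],vel=.03,guard=35); o=robot.observe(); print(round(z,3),hit,round(o["tool_pos"][2]-.073,4),np.round(o["ft_force"],1),round(o["time"],2))
    if hit or (z<.071 and o["ft_force"][2]>18): break
```

```text
0.084 False 0.084 [0.4 0.4 0.2] 29.62
0.082 False 0.0823 [-1.7  0.6  3.7] 29.87
0.08 False 0.0802 [-3.8  0.3  4.4] 30.12
0.078 False 0.078 [-0.9 -0.8  3. ] 30.37
0.076 False 0.0757 [ 0.7 -0.4  0.4] 30.62
0.074 False 0.0737 [-0.7 -0.4 -0.2] 30.87
0.072 False 0.0719 [-0.1 -0.2  0.5] 31.12
0.07 False 0.0714 [-5.9  3.  14.9] 31.37
0.068 False 0.0712 [-12.4   6.1  32.5] 31.62
```

Run:
```python
from h import *
import pickle
b=tcp(0); robot.line_to([b[0],b[1],.24],vel=.2)
p=H-.06*ex; robot.line_to([p[0],p[1],.34],vel=.25); robot.pause(.15)
C=cal("wrist");v=robot.grab_frame("wrist");pickle.dump(C,open("w9.pkl","wb"));cv2.imwrite("pics/w9.png",v)
T=cal("top"); cv2.imwrite("pics/t9.png",robot.grab_frame("top"))
m=cv2.inRange(cv2.cvtColor(v,cv2.COLOR_BGR2HSV),(5,150,80),(20,255,255)); n,_,st,c=cv2.connectedComponentsWithStats(m)
for k in range(1,n):
    if st[k,4]>40: print(st[k],c[k],onz(C,c[k],.138))
print("pred thumb",H-.105*ex+.081*ez, "lip edge pred px",[np.round(proj(C,lidpt(th,.186,.012,y))) for th in (0,.07) for y in(.055,-.055)],robot.observe()["time"])
```

```text
[317 158  19  34 635] [325.98897638 174.31811024] [ 0.506659   -0.12697956  0.138     ]
[625 280  14  16  59] [628.96610169 285.71186441] [0.57768175 0.13422786 0.138     ]
pred thumb [ 0.50838198 -0.13419001  0.141     ] lip edge pred px [array([381.,  72.]), array([252.,  72.]), array([383.,  71.]), array([249.,  71.])] 33.2583
```

Run:
```python
from h import *
t=np.array([.507,-.127,0]); t=t+.0*ex
s=t+.034*ey
robot.line_to([s[0],s[1],.24],vel=.2)
hit=robot.line_to([s[0],s[1],.133+.073],vel=.08,guard=6); o=robot.observe(); print(hit,o["tool_pos"],np.round(o["ft_force"],1))
if not hit:
    for k in np.arange(.031,-.030,-.003):
        p=t+k*ey; hit=robot.line_to([p[0],p[1],.206],vel=.04,guard=9); o=robot.observe(); print(round(k,3),hit,np.round(o["ft_force"],1),round((np.array(o["tool_pos"])-t)@ey,4))
        if hit: break
print(o["time"])
```

```text
False [ 0.50435086 -0.09301735  0.20568655] [ 0.1  0.8 -0. ]
0.031 False [-0.3  0.4 -0.3] 0.0307
0.028 False [ 0.2 -0.   0.6] 0.0278
0.025 False [-0.1 -0.2  0.9] 0.0248
0.022 False [-0.8  0.5 -0.7] 0.0219
0.019 False [ 0.4 -0.3  0.2] 0.0188
0.016 False [-0.6 -0.8 -1. ] 0.0159
0.013 False [-0.1  0.4 -0.1] 0.0128
0.01 False [-0.8  0.7  0. ] 0.0098
0.007 False [-0.7 -0.2 -0.2] 0.0068
0.004 False [-0.2 -0.2  0.5] 0.0038
0.001 False [ 0.  -0.5  1.4] 0.0008
-0.002 False [-0.5  0.1 -0.1] -0.0022
-0.005 False [-0.1  5.8  0.6] -0.0045
-0.008 False [-0.7 17.4  4.3] -0.0055
-0.011 False [-1.8 29.4  8.4] -0.0064
-0.014 False [ 0.1 23.7 11.9] -0.0106
-0.017 False [-1.4 35.9 15.7] -0.0114
-0.02 False [-2.7 47.8 20.6] -0.0122
-0.023 False [-3.  61.6 25. ] -0.0129
-0.026 False [-4.3 74.5 30.2] -0.0137
-0.029 False [-4.8 86.3 33.6] -0.0144
39.8167
```

Run:
```python
from h import *
import pickle
t=np.array([.507,-.127,0]); 
p=t+.015*ey; robot.line_to([p[0],p[1],.206],vel=.08); robot.line_to([p[0],p[1],.26],vel=.2)
p=H-.06*ex; robot.line_to([p[0],p[1],.34],vel=.25); robot.pause(.15)
C=cal("wrist");v=robot.grab_frame("wrist");cv2.imwrite("pics/w10.png",v);C9=pickle.load(open("w9.pkl","rb"));v9=cv2.imread("pics/w9.png")
for n,CC,im in(("before",C9,v9),("after",C,v)):
    m=cv2.inRange(cv2.cvtColor(im,cv2.COLOR_BGR2HSV),(5,150,80),(20,255,255)); m[:,600:]=0; k,_,st,c=cv2.connectedComponentsWithStats(m)
    i=1+np.argmax(st[1:,4]); q=onz(CC,c[i],.138); print(n,st[i],q,"case y",(q-H)@ey)
    # hsv profile across front edge of lid, to compare lid position
    g=im[40:260,280].astype(int); print(np.abs(np.diff(g.sum(1))).argsort()[-6:]+40)
print(np.abs(v.astype(int)-v9)[100:300,150:550].max(2).__gt__(40).sum())
o=robot.observe();print(np.round(o["ft_force"],1),o["time"])
```

```text
before [317 158  19  34 635] [ 0.506659   -0.12697956  0.138     ] case y 0.007317274425998113
[103 104 194 154  71  72]
after [291 158  20  34 635] [ 0.50789166 -0.14496428  0.138     ] case y -0.010709420839869616
[193 154 103 194  72  71]
1624
[ 0.2 -0.3  0. ] 41.6667
```

Run:
```python
from h import *
import pickle
C=pickle.load(open("w9.pkl","rb"))
for n in("w9","w10"):
    im=cv2.imread(f"pics/{n}.png"); h=cv2.cvtColor(im,cv2.COLOR_BGR2HSV)
    for r in(160,164,168,172,176,180,184,188,194):
        s="".join("O" if 3<a[0]<25 and a[1]>130 else "B" if 95<a[0]<125 and a[1]>70 and a[2]>60 else "k" if a[2]<60 else "." for a in h[r,270:370]); print(n,r,s)
print(onz(C,(317,172),.128),onz(C,(337,172),.128))
```

```text
w9 160 BB.kkkkkkkkkkkkkkkkkkkkkkkkkkkkkkkkkkkkkkkkkkkkOOOOOOOOOOOOOOOOOOO.kkkkkkkkkkkkkkkkkkkkkkBBBBBBBBBBB
w9 164 BBBkkkkkkkkkkkkkkkkkkkkkkkkkkkkkkkkkkkkkkkkkkkkOOOOOOOOOOOOOOOOOOO.kkkkkkkkkkkkkkkkkkkkkkBBBBBBBBBBB
w9 168 BBBkkkkkkkkk...................................OOOOOOOOOOOOOOOOOOO.............kkkkkkkkkkBBBBBBBBBBB
w9 172 BBBkkkkkkkkk...................................OOOOOOOOOOOOOOOOOOO.............kkkkkkkkkkBBBBBBBBBBB
w9 176 BBBkkkkkkkkk...................................OOOOOOOOOOOOOOOOOOO.............kkkkkkkkkkBBBBBBBBBBB
w9 180 BBBkkkkkkkkk...................................OOOOOOOOOOOOOOOOOOO.............kkkkkkkkk.BBBBBBBBBBB
w9 184 BBBkkkkkkkkkkkkkkkkkkkkkkkkkkkkkkkkkkkkkkkkkkkkOOOOOOOOOOOOOOOOOOOkkkkkkkkkkkkkkkkkkkkkkBBBBBBBBBBBB
w9 188 BBBBkkkkkkkkkkkkkkkkkkkkkkkkkkkkkkkkkkkkkkkkkkkOOOOOOOOOOOOOOOOOOOkkkkkkkkkkkkkkkkkkkkkk.BBBBBBBBBBB
w9 194 BBBBBBBBBBBBBBBBBBBBBBBBBBBBBBBBBBBBBBBBBBBBBBBBBBBBBBBBBBBBBBBBBBBBBBBBBBBBBBBBBBBBBBBBBBBBBBBBBBBB
w10 160 BBkkkkkkkkkkkkkkkkkkkOOOOOOOOOOOOOOOOOOOOkkkkkkkkkkkkkkkkkkkkkkkkkkkkkkkkkkkkkkkkkkkkkkkkBBBBBBBBBBB
w10 164 BBkkkkkkkkk
[... 228 characters left out ...]
.OOOOOOOOOOOOOOOOOOO......................................kkkkkkkkkBBBBBBBBBBBB
w10 176 BBBkkkkkkkkk..........OOOOOOOOOOOOOOOOOOO......................................kkkkkkkkkBBBBBBBBBBBB
w10 180 BBBkkkkkkkkk..........OOOOOOOOOOOOOOOOOOO......................................kkkkkkkkkBBBBBBBBBBBB
w10 184 BBBkkkkkkkkkkkkkkkkkkkOOOOOOOOOOOOOOOOOOOkkkkkkkkkkkkkkkkkkkkkkkkkkkkkkkkkkkkkkkkkkkkkkkBBBBBBBBBBBB
w10 188 BBBkkkkkkkkkkkkkkkkkkkOOOOOOOOOOOOOOOOOOOkkkkkkkkkkkkkkkkkkkkkkkkkkkkkkkkkkkkkkkkkkkkkkkBBBBBBBBBBBB
w10 194 BBBBBBBBBBBBBBBBBBBBBBBBBBBBBBBBBBBBBBBBBBBBBBBBBBBBBBBBBBBBBBBBBBBBBBBBBBBBBBBBBBBBBBBBBBBBBBBBBBBB
[ 0.50646129 -0.13360849  0.128     ] [ 0.50534931 -0.11850362  0.128     ]
```

Run:
```python
from h import *
t=np.array([.507,-.127,0]); s=t+.016*ey
robot.line_to([s[0],s[1],.24],vel=.2)
hit=robot.line_to([s[0],s[1],.131+.073],vel=.06,guard=6); o=robot.observe(); print(hit,o["tool_pos"][2],np.round(o["ft_force"],1),o["gripper_width"])
if not hit:
    for k in np.arange(.013,-.020,-.001):
        p=t+k*ey; robot.line_to([p[0],p[1],.204],vel=.03); o=robot.observe(); f=np.array(o["ft_force"])@ey
        if k<.003: print(round(k,3),np.round(f,1),round((np.array(o["tool_pos"])-t)@ey,4))
        if f>7: break
p=p+.012*ey; robot.line_to([p[0],p[1],.204],vel=.06); robot.line_to([p[0],p[1],.26],vel=.2)
p=H-.06*ex; robot.line_to([p[0],p[1],.34],vel=.25); robot.pause(.15)
C=cal("wrist");im=robot.grab_frame("wrist");cv2.imwrite("pics/w11.png",im)
h=cv2.cvtColor(im,cv2.COLOR_BGR2HSV)
for r in(172,180,215):
    print("".join("O" if 3<a[0]<25 and a[1]>130 else "B" if 95<a[0]<125 and a[1]>70 and a[2]>60 else "k" if a[2]<60 else "." for a in h[r,270:370]))
for r in(140,120): 
    b=np.where((h[r,:,0]>95)&(h[r,:,0]<125)&(h[r,:,1]>70))[0]; print(r,b.min(),b.max(),[np.round(onz(C,(x,r),.125),4) for x in(b.min(),b.max())])
print(robot.observe()["time"])
```

```text
False 0.20414113665326483 [0.8 0.4 0.8] -0.00025367084697928684
0.002 -0.4 0.002
0.001 0.1 0.0009
0.0 -0.7 -0.0
-0.001 -1.0 -0.0011
-0.002 0.0 -0.002
-0.003 1.3 -0.003
-0.004 5.4 -0.0036
-0.005 10.3 -0.0039
BBBkkkkkkkkk........OOOOOOOOOOOOOOOOOOO........................................kkkkkkkkkBBBBBBBBBBBB
BBBkkkkkkkkk........OOOOOOOOOOOOOOOOOOO........................................kkkkkkkkkBBBBBBBBBBBB
BBBBBBBBBBBBBBBBBBBBBBBBBBBBBBBBBBBBBBBBBBBBBBBBBBBBBBBBBBBBBBBBBBBBBBBBBBBBBBBBBBBBBBBBBBBBBBBBBBBB
140 160 526 [array([ 0.4911, -0.2534,  0.125 ]), array([0.4701, 0.0235, 0.125 ])]
120 158 553 [array([ 0.4766, -0.2544,  0.125 ]), array([0.4536, 0.0414, 0.125 ])]
49.3833
```

Run:
```python
from h import *
a,b=cv2.imread("pics/w9.png"),cv2.imread("pics/w11.png")
print("lip strip diff",cv2.absdiff(a,b)[60:110,240:390].mean())
robot.job_done(); print(robot.observe()["time"])
```

```text
lip strip diff 2.9694666666666665
the job is handed in; nothing more can be done
the job is handed in; nothing more can be done
```

The case is packed, shut and locked, and the job is handed in at about 50 s. No verdict is reported, so the results below are from my own checks.

- **Bottle and jar:** the white bottle with the blue cap is in the round pocket and the staining jar is in the rectangular one. The gripper stopped at the seated height for both. A wrist picture showed both upright. The bottle's cap measured about 2 mm from its pocket centre, and I set the jar down at my estimate of its pocket's centre.
- **Lid:** I swung it over by the lip and pressed down. There was a short resistance around the catch, then a hard stop at 71–72 mm lip height against the 72 mm expected when shut. I saw no more than about 4 N at the catch, against the 9–15 N expected, because I only sampled between steps. The hard stop is the evidence that it is shut. The lip area looked the same before and after I moved the lock.
- **Lock, first push:** I pushed too hard, up to about 86 N sideways, because the force guard resets with each step. The slide then measured about 18 mm of travel. It had probably been dragged back a little as the finger withdrew.
- **Lock, second push:** a gentle second push met the end stop at the same place. The slide has now moved 19–20 mm from where it began. The gaps in the track suggest it began near 3.5 mm, so it should be at about 24 mm, fully locked.

I had used all 12 picture views before moving the lock, so the lock position and lid were checked only from pixel measurements. I saw no sign of other items being disturbed, but I did not measure them at the end.

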